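# Tap jammed blanks out of a tilted bottle and shut the tin

### The arm

A 6-joint arm with a two-finger parallel gripper is mounted at the origin on the work surface. World frame = base frame: x ahead of the robot, y to its left, z up, the work surface at z = 0. Lengths are in m, angles in rad, forces in N, time in s.
With the tool pointing down it reaches from about 0.3 to 0.775 m from the base axis. Payload 14.6 kg.
Tool frame: the origin (TCP) lies between the finger pads; the fingertips stand ctrl.tip_extent ahead of it and the grasp point (between the pads) lies 3 mm ahead of it (ctrl.tip_extent is the distance from the TCP to the fingertips, in m); z points along the fingers, y is the line along which they close (so a half turn about z gives the same grasp; the last joint's range is limited). The gripper opens to 94 mm and grips with 3 to 60 N. Pads are 16 mm wide; open, the fingers measure 119 mm over their backs; the gripper's body (75 mm by 177 mm) begins 78 mm behind the grasp point.
Start: joints at [-0.067, 0.3, 1.521, -0, 1.321, -0.067], TCP at [0.55, -0, 0.227] pointing down, gripper open.
Joint ranges: [-3.03, 3.03], [-0.79, 2.21], [0.23, 2.52], [-1.04, 4.18], [0, 3.07], [-2.55, 2.55]. Speed limits (rad/s): [2.22, 2.22, 2.57, 3.14, 3.14, 3.14].

### API

Orientations are given as [roll, pitch, yaw] about the fixed x, y, z axes, in that order (R = Rz(yaw) Ry(pitch) Rx(roll)).
In Python, from station import ctrl gives the robot as it stands.
- The arm moves only by the shell command python3 shift.py [OPENING] [FORCE], which reads ROWS from standard input. ROWS is 1 to 10 rows, parted by semicolons, with the numbers parted by spaces; each row has 6 numbers: dx, dy, dz in m, then a rotation vector rx, ry, rz in rad; each row shifts and turns the commanded pose from where the row before left it, along the tool's axes as they then stand; what a row does not reach is not made up. A row lasts 1/10 s, in which the tool goes at most 0.05 m and 0.15 rad, less where a joint would pass 70% of its speed; a pose out of reach is approached as far as the arm can. OPENING is the finger opening in m, set as the command begins (- or left out keeps the last). The fingers move at their own pace and stop on an object; FORCE is the grip in N (left out, the last holds). Time passes only in rows, so rows that do not move let the fingers close. It prints the time, the measured TCP pose, the force, the opening and the grip force at its end. Input that does not fit is refused with a message, and nothing moves.
- ctrl.get_obs(): the state, without advancing time (a new reading comes with each control period).
- ctrl.camera(name): name is "scene" or "side" or "wrist"; returns a dict with "pixels" (400x640x3 uint8, blue, green, red), "fx", "fy", "cx", "cy" (pixels), "k1" (the pictures are not rectified: a ray, as slopes to the right and down, at radius r is drawn at 1 + k1 r^2 times it, then the intrinsics apply), "extrinsics" (4x4, takes a point from camera to world coordinates). Camera axes: x right, y up, looking along -z (the intrinsics and any distortion apply to the point x, -y, -z); pixel columns grow to the right and rows downward; lengths in m; the calibration is good to about 2 mm. A picture is of the moment at which its call begins. There is no depth.
- ctrl.hand_in(): hands the job in; it is judged then, once.
The state is a dict: "time_s": time; "qpos": joint angles; "joint_vel": joint speeds; "tau": joint torques, N m; "ee_pos": TCP position; "eef_rot": TCP orientation; "force": force on the tool from outside, world axes, zero at the start; "moment": the same for the moment, N m; "grip_width": finger opening in m; "grip_force": force on a finger pad.
Only numpy, scipy, OpenCV 4.12 (cv2) and the standard library are available. Lean on these libraries where they do the work, as an engineer would, in place of code of your own. Each camera call takes 0.05 s, during which the arm holds its last target. There are 200 camera calls.

### The job

Three brass blanks are jammed in the neck of the glass bottle that is clamped tilted over the open tin: tap the side of the bottle lightly until all three have dropped into the tin, without touching the blanks while they are in the neck. Then bring the tin out from under the bottle, swing its lid over and press it down fully shut with the blanks inside, leaving the tin upright on the bench and the other things on the bench where they are.

Things in the scene. Friction and masses are not known exactly. Their poses are not given: they have to be found in the camera images.
- stand: Fixed heavy clamp stand: grey base plate 150 x 90 x 10 mm, 10 mm steel rod 145 mm tall, aluminium band clamp (outer radius 39 mm) round the bottle. Origin: on the bench under the clamp's centre, which is 104 mm up; z up; y = horizontal direction in which the mouth points; the rod stands 66 mm to +x.
- bottle: Clear glass narrow-necked bottle, 155 mm long, body 64 mm across, neck 32 mm (lip 38 mm) with a 26 mm bore, clamped tilted mouth-down, 30 degrees below level. Origin on its axis at the clamp; z along the axis to the mouth (mouth at +80 mm, shoulder +5 to +30 mm, base end at -75 mm); -y is its upper side. Its rubber-lined clamp lets it rock and spring back, about 2.5 N m per rad, stops at 0.25 rad.
- bottle_upper_side (a point): Point on the upper side of the glass near the base end, 62 mm behind the clamp along the axis, about 163 mm above the bench; the glass slopes 30 degrees down towards the mouth. A quick light tap here, sinking it about 5 mm and letting go (5 to 10 N), makes the bottle ring and shakes the blanks 2 to 15 mm along the neck; usually two to five are needed. A slow push hardly moves them.
- bottle_mouth (a point): Centre of the bottle's open mouth, about 64 mm above the bench; z points out of the mouth along the axis. The lip's lowest edge is 16 mm lower.
- blank1: One of three alike brass blanks, a 12 mm rod piece 24 mm long with domed ends (19 g); origin at its middle, z along its length. At the start wedged side by side with blank2 in the neck, its middle 18 mm inside the mouth.
- blank2: One of three alike brass blanks, a 12 mm rod piece 24 mm long with domed ends (19 g); origin at its middle, z along its length. At the start wedged side by side with blank1 in the neck, its middle 18 mm inside the mouth.
- blank3: One of three alike brass blanks, a 12 mm rod piece 24 mm long with domed ends (19 g); origin at its middle, z along its length. At the start stuck in the neck behind the other two, its middle 40 mm inside the mouth.
- tin: Loose plain steel tin, 96 (x) x 84 (y) x 32 mm high, walls 2 mm, 0.3 to 0.4 kg, standing on the bench with its near wall (-y) under the bottle's mouth; origin at the centre of its underside, z up. Its lid is hinged along the +x wall.
- tin_in (a point): Centre of the tin's inner floor, 2 mm above the bench; axes as the tin's. The inside is 92 x 80 x 30 mm.
- lid (a joint): Angle of the tin's lid: 0 = fully shut, about 1.8 at the start (open, leaning back past upright), stop at 1.95. The stiff hinge holds the lid wherever it is left, so it must be pushed all the way; it yields to about 0.6 N at the lid's edge.
- lid_hinge (a point): Middle of the lid's hinge line, on the tin's +x wall 32.5 mm above its underside.
- lid_edge (a point): Middle of the lid's free edge on its outer face, 96 mm from the hinge. The lid is a plate 3 mm thick, 98 x 88 mm; shut, its top is 36 mm above the bench.
- stopper: Bystander: the bottle's cork, 31 mm across, 30 mm tall, standing. Origin at its underside.
- spare_bottle: Bystander: a second bottle, upright and corked, 64 mm across, 171 mm tall. Origin at its underside.
- pliers: Bystander: flat-nose pliers lying flat, 155 mm long, 14 mm high. Origin under the pivot.
- wax_tube: Bystander: upright orange plastic tube, 33 mm across, 86 mm tall. Origin at its underside.
- closed_tin: Bystander: a smaller tin, 70 x 60 x 30 mm, already shut. Origin at its underside.
- file: Bystander: hand file lying flat, 230 mm long, 18 mm high. Origin near the middle of its length.
- bench_block: Bystander: square steel bench block on a rubber foot, 90 x 90 x 34 mm. Origin at its underside.

How it is judged:
By the outcome, as a careful person would: the job done as asked, in the order asked, and still so for the second after the job is handed in, with the robot touching nothing.
It also fails if it takes over 51 s, if anything falls off the work surface, if the arm or the gripper's body presses on something with over 40 N, if the wrist force passes 120 N, or if a joint passes its speed limit or range.

## Working session

There is one attempt and no reset: what is moved stays moved. The work goes in short steps, Python scripts to look and compute and a shell command to move; the robot and the scene stay as the last step left them, time stands still between calls to the robot, and variables do not carry over. Pictures are saved under pics/ and viewed, at most 10 in all, crops included, and the job is handed in when it is done.

```bash
ls; mkdir -p pics; python3 - <<'E'
from station import ctrl
import cv2,numpy as np
for n in ["scene","side"]:
    c=ctrl.camera(n); cv2.imwrite(f"pics/{n}0.png",c["pixels"]); print(n,c["fx"],c["fy"],c["cx"],c["cy"],c["k1"]); print(np.round(c["extrinsics"],4).tolist())
print(ctrl.tip_extent, ctrl.get_obs())
E
```

```text
pics
shift.py
station.py
scene 496.3136973065587 496.3136973065587 314.61576063733554 203.74832603769173 -0.05096452329645637
[[-0.1275, -0.5848, 0.8011, 1.6369], [0.9918, -0.0649, 0.1105, 0.146], [-0.0127, 0.8086, 0.5882, 0.9327], [0.0, 0.0, 0.0, 1.0]]
side 505.4548052609383 505.4548052609383 320.98840103441836 205.81435067741126 0.03442817275782801
[[-0.9895, 0.1019, -0.1022, 0.3742], [-0.1441, -0.7344, 0.6632, 1.0917], [-0.0075, 0.671, 0.7414, 1.3534], [0.0, 0.0, 0.0, 1.0]]
0.022 {'time_s': 0.1, 'qpos': array([-6.65955684e-02,  3.00432117e-01,  1.52157070e+00, -2.66306972e-06,
        1.32070557e+00, -6.65898829e-02]), 'joint_vel': array([ 0.00078817, -0.00231438, -0.0008404 ,  0.00136216,  0.00015926,
       -0.0009678 ]), 'tau': array([ 1.84928511e-03, -5.32644153e+01, -3.53284299e+01,  7.10431044e-02,
        2.34944851e-02, -7.30603051e-05]), 'ee_pos': array([5.49764771e-01, 1.45494261e-05, 2.26912093e-01]), 'eef_rot': array([-3.14047922e+00, -7.16682539e-05,  1.57079126e+00]), 'force': array([-0.41981737,  0.14293851,  1.10804213]), 'moment': array([-0.00679687,  0.00637485, -0.05829668]), 'grip_force': 0.0, 'grip_width': 0.09413219508219378}
```

View pics/scene0.png

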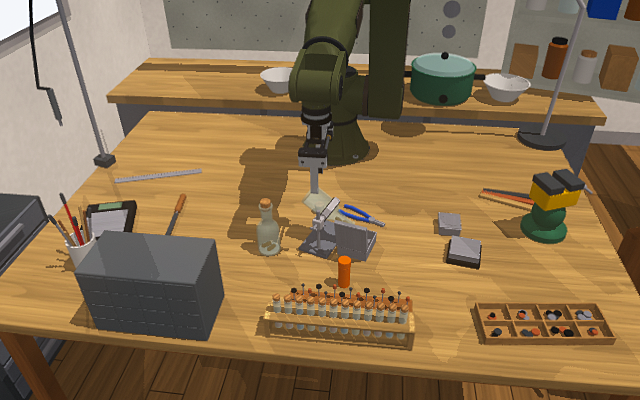

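View pics/side0.png

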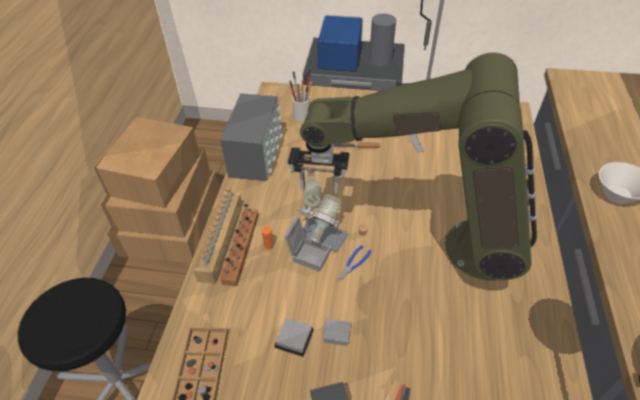

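The scene view shows the bottle at about (325,205), the tin with its lid up at (345,240), the wax tube at (344,270) and the spare bottle at (268,230). The side view shows the bottle at (322,220) and the tin at (318,248). I'll zoom in on both.

```bash
python3 - <<'E'
import cv2
a=cv2.imread("pics/scene0.png")[170:295,245:405]; b=cv2.imread("pics/side0.png")[165:290,240:400]
for n,i in(("sc",a),("si",b)): cv2.imwrite(f"pics/{n}_crop.png",cv2.resize(i,None,fx=5,fy=4.8*5/4.8,interpolation=cv2.INTER_CUBIC)[:600])
E
```

```text
(no output)
```

View pics/sc_crop.png

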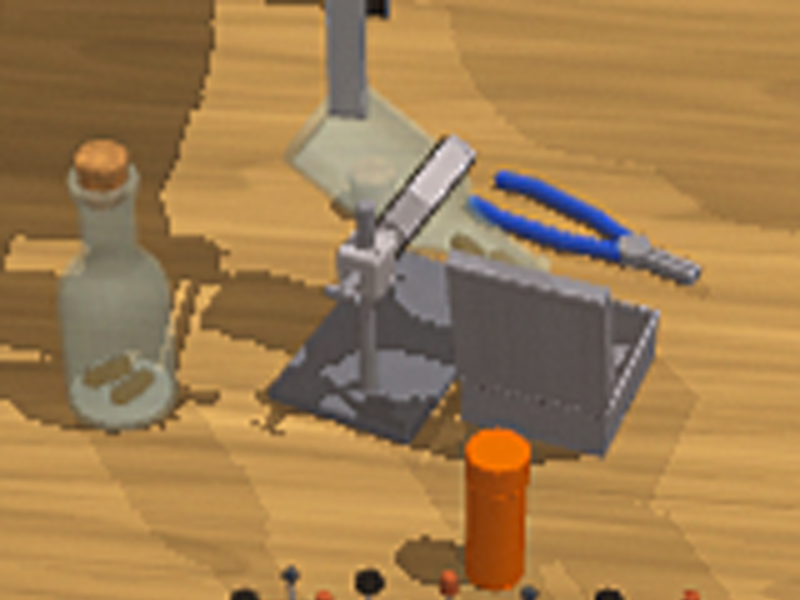

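View pics/si_crop.png

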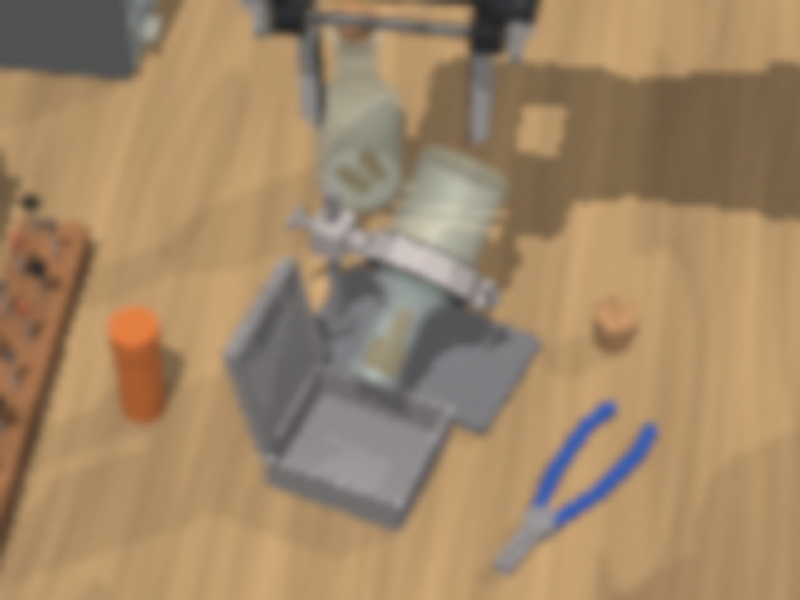

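The scene crop shows the bottle running from its base end (288,155)/(335,92) to its mouth at (548,262). The lid's free corners are at (447,255) and (610,290), and the tin's bottom corner is at (603,455). In the side crop the tin's rim corners are at (268,462), (400,515) and (452,408), the lid corners at (290,258) and (225,355), and the bottle's base at (420,145)–(508,185). I'll fit poses to these.

```bash
cat > h.py <<'E'
import numpy as np,cv2
from scipy.optimize import least_squares
C={"scene":(496.3137,314.6158,203.7483,-0.050965,np.array([[-0.1275,-0.5848,0.8011,1.6369],[0.9918,-0.0649,0.1105,0.146],[-0.0127,0.8086,0.5882,0.9327],[0,0,0,1.]])),
"side":(505.4548,320.9884,205.8144,0.034428,np.array([[-0.9895,0.1019,-0.1022,0.3742],[-0.1441,-0.7344,0.6632,1.0917],[-0.0075,0.671,0.7414,1.3534],[0,0,0,1.]]))}
def proj(n,P):
    f,cx,cy,k,E=C[n]; p=E[:3,:3].T@(np.asarray(P)-E[:3,3]); s=np.array([p[0],-p[1]])/-p[2]
    return s*(1+k*(s@s))*f+[cx,cy]
def ray(n,uv,z):
    return least_squares(lambda q:proj(n,[q[0],q[1],z])-uv,[.5,0]).x
def W(x,y,a,p):
    c,s=np.cos(a),np.sin(a); return np.array([x+c*p[0]-s*p[1],y+s*p[0]+c*p[1],p[2]])
OFF={"scene":(245,170),"side":(240,165)}
def px(n,u,v): return np.array([OFF[n][0]+u/5,OFF[n][1]+v/5])
def tinpts(th):
    h=lambda r,y:(.048-r*np.cos(th),y,.0325+r*np.sin(th))
    return h
E
python3 - <<'E'
from h import *
def tin(q):
    x,y,a,th=q;h=tinpts(th);L=[("side",(268,464),(.048,.042,.032)),("side",(400,515),(-.048,.042,.032)),("side",(452,408),(-.048,-.042,.032)),
    ("side",(290,258),h(.096,-.044)),("side",(225,355),h(.096,.044)),("side",(397,528),(-.048,.042,0)),
    ("scene",(447,253),h(.097,-.044)),("scene",(610,288),h(.097,.044)),("scene",(603,456),(.048,.042,0)),("scene",(657,315),(-.048,.042,.032)),("scene",(462,423),(.048,-.042,0))]
    return np.array([proj(n,W(x,y,a,p))-px(n,*u) for n,u,p in L]).ravel()
r=least_squares(tin,[.6,.05,-.3,1.8],loss="soft_l1");print("tin",r.x.round(4));print(r.fun.reshape(-1,2).round(1).tolist())
c,s=.866,.5
def B(t,w,up): return (w,t*c+up*s,.104-t*s+up*c)
def st(q):
    x,y,a=q;L=[("scene",(363,180),(.066,0,.145)),("scene",(368,393),(.066,0,.01)),
    ("side",(420,145),B(-.075,.03,.01)),("side",(508,185),B(-.075,-.03,.01)),("side",(375,380),B(.08,0,.0)),("scene",(545,264),B(.08,0,0)),("scene",(288,157),B(-.075,0,-.032)),("scene",(340,92),B(-.075,0,.032))]
    return np.array([proj(n,W(x,y,a,p))-px(n,*u) for n,u,p in L]).ravel()
r=least_squares(st,[.57,0,-.3],loss="soft_l1");print("stand",r.x.round(4));print(r.fun.reshape(-1,2).round(1).tolist())
q=r.x
for n,p in(("tap",(0,-.0377,.163)),("mouth",(0,.0693,.064)),("rod",(.066,0,.145))): print(n,W(*q,p).round(4))
for n,u,z in(("wax","scene 497 575",0),("spare","scene 122 400",0),("pliers","scene 630 245",.007),("pltip","scene 690 280",.007),("stopper","side 614 340",0)):
    c_,a,b=u.split();print(n,ray(c_,px(c_,float(a),float(b)),z).round(3))
for b in ((437+0,230,0.03),(437,220,.03),(450,265,.03)): print(ray("scene",np.array(b[:2],float),b[2]).round(3))
E
```

```text
tin [ 0.5589  0.1157 -0.2592  1.7425]
[[-1.4, -0.6], [-0.4, -1.3], [-0.7, 0.7], [-0.4, 1.3], [0.7, 1.7], [0.3, 1.9], [0.2, -0.0], [-0.4, 0.6], [-0.2, -0.5], [-0.4, -1.8], [-0.6, -1.3]]
stand [ 0.5266  0.0321 -0.316 ]
[[0.9, 3.6], [0.3, -0.6], [0.3, 0.8], [-0.7, -1.3], [0.0, 1.2], [-2.9, 3.3], [0.0, -2.7], [-0.5, -3.2]]
tap [ 0.5148 -0.0037  0.163 ]
mouth [0.5481 0.098  0.064 ]
rod [0.5893 0.0116 0.145 ]
wax [0.715 0.094]
spare [ 0.602 -0.128]
pliers [0.435 0.152]
pltip [0.466 0.189]
stopper [ 0.4   -0.014]
[0.496 0.343]
[0.449 0.346]
[0.641 0.367]
```

The tin is at (0.559, 0.116) with yaw -0.26, and the tap point is near (0.515, -0.004). I'll close the fingers and move over the tap point.

```bash
echo '-0.002 -0.017 0 0 0 0;-0.002 -0.018 0 0 0 0;0 0 0.01 0 0 0;0 0 0.01 0 0 0;0 0 0 0 0 0;0 0 0 0 0 0;0 0 0 0 0 0' | python3 shift.py 0 20
echo '0 0 0.003 0 0 0;0 0 0.003 0 0 0;0 0 0.002 0 0 0;0 0 0 0 0 0' | python3 shift.py; python3 - <<'E'
from station import ctrl
import cv2
c=ctrl.camera("side")["pixels"][165:265,240:380];d=ctrl.camera("scene")["pixels"][170:270,265:405]
cv2.imwrite("pics/a1.png",cv2.resize(cv2.hconcat([c,d]),None,fx=2.8,fy=2.8,interpolation=cv2.INTER_CUBIC))
E
```

```text
time_s: 1.2
ee_pos: [0.5149, -0.004, 0.1991]
eef_rot: [-3.141, -0.0, 1.571]
force: [0.8, 0.3, 0.1]
grip_width: 0.0094
grip_force: 0.0
```

View pics/a1.png

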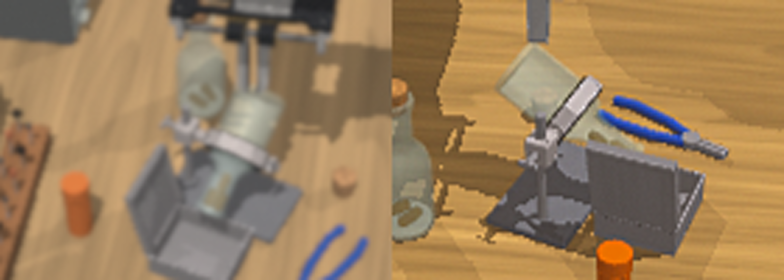

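The fingers (left panel, 255,85) are over the bottle's base end, and the tip (right panel, 537,42) is just above the glass near the end edge. I'll shift 4 mm towards the mouth and feel for contact.

```bash
echo '0.004 0 0.004 0 0 0;0 0 0.004 0 0 0;0 0 0 0 0 0' | python3 shift.py; echo '0 0 0.002 0 0 0;0 0 0 0 0 0' | python3 shift.py;echo '0 0 0.002 0 0 0;0 0 0 0 0 0' | python3 shift.py;echo '0 0 0.002 0 0 0;0 0 0 0 0 0' | python3 shift.py
```

```text
time_s: 1.6
ee_pos: [0.5147, 0.0002, 0.1908]
eef_rot: [-3.141, -0.0, 1.571]
force: [-0.1, 0.8, -0.2]
grip_width: 0.0004
grip_force: 0.0
time_s: 1.8
ee_pos: [0.5149, -0.0, 0.1892]
eef_rot: [-3.141, -0.0, 1.571]
force: [-1.0, 0.3, 0.6]
grip_width: 0.0001
grip_force: 0.0
time_s: 2.0
ee_pos: [0.5149, -0.0, 0.1873]
eef_rot: [-3.141, -0.0, 1.571]
force: [0.3, -0.1, -0.4]
grip_width: 0.0002
grip_force: 0.1
time_s: 2.2
ee_pos: [0.515, -0.0, 0.1853]
eef_rot: [-3.142, -0.0, 1.571]
force: [0.3, 0.3, 1.7]
grip_width: 0.0006
grip_force: 0.5
```

Contact is at TCP z ≈ 0.1855. Now I'll back off and tap.

```bash
echo '0 0 -0.015 0 0 0;0 0 0 0 0 0;0 0 0.02 0 0 0;0 0 -0.02 0 0 0;0 0 0 0 0 0;0 0 0 0 0 0;0 0 0 0 0 0' | python3 shift.py; python3 - <<'E'
from station import ctrl
import cv2
c=ctrl.camera("side")["pixels"][205:265,280:360]
cv2.imwrite("pics/t1.png",c)
a=cv2.imread("pics/side0.png")[205:265,280:360]
cv2.imwrite("pics/t1v.png",cv2.resize(cv2.hconcat([a,c]),None,fx=5,fy=5,interpolation=cv2.INTER_CUBIC))
E
```

```text
time_s: 2.9
ee_pos: [0.5148, 0.0, 0.1998]
eef_rot: [-3.141, -0.0, 1.571]
force: [-0.4, -0.2, -0.1]
grip_width: 0.0006
grip_force: 0.0
```

View pics/t1v.png

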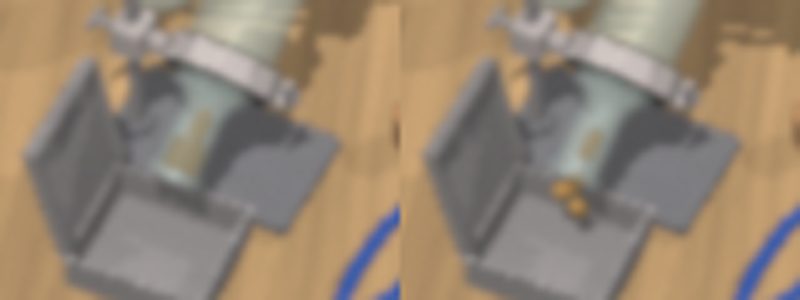

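Two blanks are out and lie at the tin's near wall (right panel, 567,190 and 577,208). One is still in the neck at (592,143). I'll tap again and track it by colour.

```bash
cat > brass.py <<'E'
from station import ctrl
import cv2,numpy as np
c=ctrl.camera("side")["pixels"][205:265,280:360];n=sorted(__import__("glob").glob("pics/t*.png"));cv2.imwrite(f"pics/t_{len(n)}.png",c)
h=cv2.cvtColor(c,cv2.COLOR_BGR2HSV)
# neck (crop px x30-48,y15-37) and tin interior
for nm,(x0,x1,y0,y1) in {"neck":(33,44,18,34),"tin":(24,44,34,56)}.items():
    m=(h[y0:y1,x0:x1,0]<26)&(h[y0:y1,x0:x1,0]>8)&(h[y0:y1,x0:x1,1]>70); print(nm,m.sum(),[ (int(a.mean()),int(b.mean())) for b,a in [np.nonzero(m)] if m.sum()])
E
python3 brass.py; echo '0 0 0.02 0 0 0;0 0 -0.02 0 0 0;0 0 0 0 0 0;0 0 0 0 0 0;0 0 0 0 0 0' | python3 shift.py; python3 brass.py; echo '0 0 0.02 0 0 0;0 0 -0.02 0 0 0;0 0 0 0 0 0;0 0 0 0 0 0;0 0 0 0 0 0;0 0 0 0 0 0' | python3 shift.py; python3 brass.py
```

```text
neck 0 []
tin 36 [(9, 11)]
time_s: 3.5
ee_pos: [0.5148, -0.0, 0.1999]
eef_rot: [-3.141, 0.0, 1.571]
force: [0.3, -0.3, 0.6]
grip_width: 0.0005
grip_force: 0.0
neck 0 []
tin 67 [(7, 16)]
time_s: 4.15
ee_pos: [0.5148, 0.0, 0.1999]
eef_rot: [-3.141, -0.0, 1.571]
force: [0.2, 0.2, -0.1]
grip_width: 0.0006
grip_force: 0.0
neck 0 []
tin 67 [(7, 16)]
```

```bash
ls pics; python3 - <<'E'
from station import ctrl
import cv2
c=ctrl.camera("side")["pixels"][205:265,280:360]; cv2.imwrite("pics/v3.png",cv2.resize(c,None,fx=8,fy=8,interpolation=cv2.INTER_CUBIC))
E
```

```text
a1.png
sc_crop.png
scene0.png
si_crop.png
side0.png
t1.png
t1v.png
t_2.png
t_3.png
t_4.png
```

View pics/v3.png

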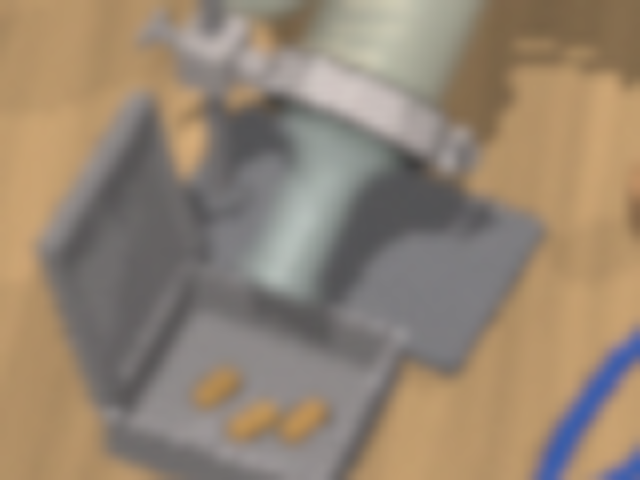

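All three blanks, at (216,387), (254,420) and (305,420), are on the tin floor and the neck is empty. Next I'll work out where they lie in the tin frame, to choose a pinch spot on the far wall.

```bash
python3 - <<'E'
from h import *
q=(.5589,.1157,-.2592);c,s=np.cos(q[2]),np.sin(q[2])
for u,v in((216,387),(254,420),(305,420)):
    w=ray("side",np.array([280+u/8,205+v/8]),.008);d=w-q[:2];print((c*d[0]+s*d[1]).round(3),(-s*d[0]+c*d[1]).round(3))
for p in((-.005,.041,.032),(-.03,.041,.03),(.0,.041,.03),(.08,0,.1),(.08,.1,.1)):print(p,W(*q,p).round(3))
d=np.array([.715,.094])-q[:2];print("wax",c*d[0]+s*d[1],-s*d[0]+c*d[1])
E
```

```text
0.018 -0.007
-0.003 0.003
-0.022 -0.005
(-0.005, 0.041, 0.032) [0.565 0.157 0.032]
(-0.03, 0.041, 0.03) [0.54  0.163 0.03 ]
(0.0, 0.041, 0.03) [0.569 0.155 0.03 ]
(0.08, 0, 0.1) [0.636 0.095 0.1  ]
(0.08, 0.1, 0.1) [0.662 0.192 0.1  ]
wax 0.15644740119224534 0.01903445980826968
```

```bash
echo '0 0 -0.03 0 0 0;0.039 0.0115 0 0 0 0;0.039 0.0115 0 0 0 0;0.039 0.0115 0 0 0 0;0.04 0.0115 0 0 0 0;0 0 0 0 0 0' | python3 shift.py 0.026; echo '0 0 0 0 0 -0.146;0 0 0 0 0 -0.146;0 0 0 0 0 -0.146;0 0 0 0 0 -0.146;0 0 0 0 0 -0.146;0 0 0 0 0 -0.146;0 0 0 0 0 -0.146;0 0 0 0 0 -0.146;0 0 0 0 0 -0.146;0 0 0 0 0 0' | python3 shift.py
```

```text
time_s: 4.85
ee_pos: [0.5613, 0.1608, 0.2297]
eef_rot: [-3.141, -0.0, 1.575]
force: [-0.4, -0.3, 0.4]
grip_width: 0.026
grip_force: 0.0
time_s: 5.85
ee_pos: [0.5609, 0.1564, 0.2303]
eef_rot: [-3.141, -0.0, 2.887]
force: [0.3, -0.6, -0.4]
grip_width: 0.0258
grip_force: 0.0
```

```bash
echo '0 0 0.04 0 0 0;0 0 0.04 0 0 0;0 0 0.04 0 0 0;0 0 0.035 0 0 0;0 0 0.012 0 0 0;0 0 0 0 0 0;0 0 0 0 0 0' | python3 shift.py; python3 - <<'E'
from station import ctrl
import cv2
c=ctrl.camera("side")["pixels"][195:275,270:370];d=ctrl.camera("scene")["pixels"][190:270,310:410]
cv2.imwrite("pics/p1.png",cv2.resize(cv2.hconcat([c,d]),None,fx=4,fy=4,interpolation=cv2.INTER_CUBIC))
E
```

```text
time_s: 6.55
ee_pos: [0.5618, 0.1571, 0.0651]
eef_rot: [3.141, 0.002, 2.883]
force: [0.1, 0.3, -0.3]
grip_width: 0.0257
grip_force: 0.0
```

View pics/p1.png

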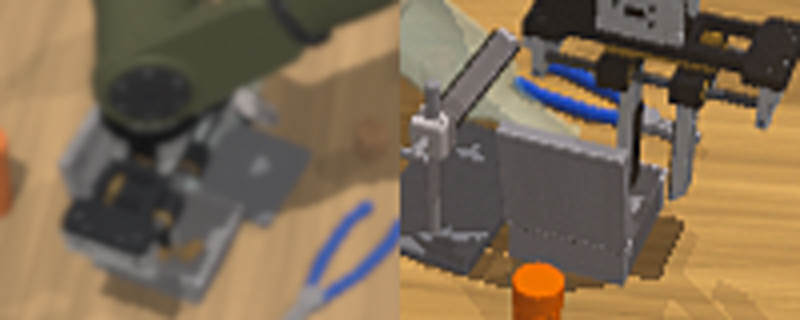

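The right panel shows the fingers on either side of the tin's far wall, the outer tip at (683,195) and the inner one behind the lid at (632,~150). I'll descend and pinch.

```bash
echo '0 0 0.01 0 0 0;0 0 0.01 0 0 0;0 0 0 0 0 0' | python3 shift.py; echo '0 0 0 0 0 0;0 0 0 0 0 0;0 0 0 0 0 0;0 0 0 0 0 0;0 0 0 0 0 0' | python3 shift.py 0 15
```

```text
time_s: 6.95
ee_pos: [0.5602, 0.1568, 0.0419]
eef_rot: [-3.141, -0.002, 2.885]
force: [-0.1, 0.3, 0.1]
grip_width: 0.026
grip_force: 0.0
time_s: 7.45
ee_pos: [0.5611, 0.1569, 0.0437]
eef_rot: [3.142, 0.0, 2.885]
force: [-1.1, -1.6, 1.7]
grip_width: 0.0016
grip_force: 15.0
```

```bash
echo '0 0.006 0 0 0 0;0 0.012 0 0 0 0;0 0.012 0 0 0 0;0 0.012 0 0 0 0;0 0.012 0 0 0 0;0 0.012 0 0 0 0;0 0.012 0 0 0 0;0 0.012 0 0 0 0;0 0.01 0 0 0 0;0 0 0 0 0 0' | python3 shift.py; echo '0 0 0 0 0 0;0 0 0 0 0 0;0 0 0 0 0 0' | python3 shift.py 0.026; echo '0 0 -0.03 0 0 0;0 0 -0.04 0 0 0;0 0 -0.04 0 0 0;0 0 -0.03 0 0 0;0 0 0 0 0 0' | python3 shift.py 0; python3 - <<'E'
from station import ctrl
import cv2
c=ctrl.camera("side")["pixels"];d=ctrl.camera("scene")["pixels"]
cv2.imwrite("pics/f_side.png",c);cv2.imwrite("pics/f_scene.png",d)
cv2.imwrite("pics/d1.png",cv2.resize(cv2.hconcat([c[200:310,250:350],d[190:300,330:430]]),None,fx=4,fy=4,interpolation=cv2.INTER_CUBIC))
E
```

```text
time_s: 8.45
ee_pos: [0.5868, 0.2559, 0.0437]
eef_rot: [3.14, 0.001, 2.886]
force: [0.4, 4.9, 3.5]
grip_width: 0.0016
grip_force: 15.0
time_s: 8.75
ee_pos: [0.5862, 0.2535, 0.0432]
eef_rot: [-3.141, -0.001, 2.885]
force: [-1.0, 0.9, 0.3]
grip_width: 0.0222
grip_force: 0.0
time_s: 9.25
ee_pos: [0.5877, 0.254, 0.1883]
eef_rot: [3.138, 0.006, 2.884]
force: [-0.0, -0.7, 0.7]
grip_width: 0.0007
grip_force: 0.0
```

View pics/d1.png

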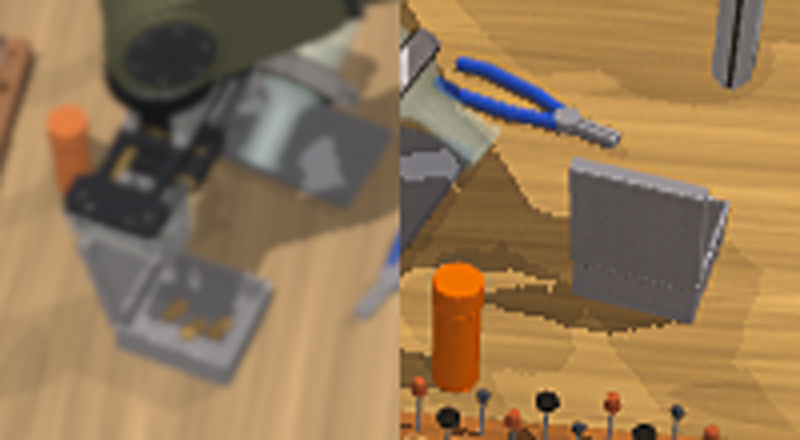

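The tin is clear of the bottle, with the blanks inside at (175,310), (190,330) and (220,325). The lid's free corners are at (570,160) and (708,192) in the right panel. I'll refit the tin pose.

```bash
python3 - <<'E'
from h import *
OFF={"side":(0,250,200),"scene":(400,330,190)}
def P(n,u,v): o=OFF[n]; return np.array([o[1]+(u-o[0])/4,o[2]+v/4])
def tin(q):
    x,y,a,th=q;h=tinpts(th);L=[("side",(118,328),(.048,.042,.032)),("side",(230,371),(-.048,.042,.032)),("side",(270,284),(-.048,-.042,.032)),("side",(225,385),(-.048,.042,0)),
    ("scene",(570,158),h(.097,-.044)),("scene",(708,190),h(.097,.044)),("scene",(693,322),(.048,.042,0)),("scene",(727,202),(-.048,.042,.032)),("scene",(576,294),(.048,-.042,0))]
    return np.array([proj(n,W(x,y,a,p))-P(n,*u) for n,u,p in L]).ravel()
r=least_squares(tin,[.58,.21,-.26,1.75],loss="soft_l1");print(r.x.round(4));print(r.fun.reshape(-1,2).round(1).tolist())
x,y,a,th=r.x
d=np.array([.5877,.254])-[x,y];c,s=np.cos(a),np.sin(a);print("tcp in tin",c*d[0]+s*d[1],-s*d[0]+c*d[1])
for t in (th,1.57,1.2,.8,.4,0): print(t,[round(.048-.088*np.cos(t)+.0035*np.sin(t),4),round(.0325+.088*np.sin(t)+.0035*np.cos(t),4)])
E
```

```text
[ 0.5853  0.2162 -0.2357  1.7395]
[[-1.4, 0.7], [-0.9, -0.3], [-0.5, 0.2], [0.7, 1.8], [0.6, 0.3], [-0.1, -0.2], [-0.4, -0.5], [-0.3, -1.2], [-1.3, -0.7]]
tcp in tin -0.006474332602203081 0.037268917227095626
1.7394894616759533 [np.float64(0.0662), np.float64(0.1187)]
1.57 [np.float64(0.0514), np.float64(0.1205)]
1.2 [np.float64(0.0194), np.float64(0.1158)]
0.8 [np.float64(-0.0108), np.float64(0.0981)]
0.4 [np.float64(-0.0317), np.float64(0.07)]
0 [np.float64(-0.04), np.float64(0.036)]
```

```bash
echo '-0.035 -0.012 0 0 0 0;-0.035 -0.012 0 0 0 0;-0.035 -0.012 0 0 0 0;0 0 0 0 0 0;0 0 0.025 0 0 0;0 0 0.028 0 0 0;0 0 0 0 0 0' | python3 shift.py; echo '0.01 0 0 0 0 0;0.008 0 0 0 0 0;0.007 0 0 0 0 0;0.007 0 0 0 0 0;0.007 0 0 0 0 0;0 0 0 0 0 0' | python3 shift.py
```

```text
time_s: 10.05
ee_pos: [0.6763, 0.192, 0.1247]
eef_rot: [-3.138, -0.008, 2.885]
force: [-0.4, 1.0, -0.8]
grip_width: 0.0006
grip_force: 0.0
time_s: 10.65
ee_pos: [0.6404, 0.2025, 0.1307]
eef_rot: [3.142, -0.0, 2.885]
force: [-0.4, 0.8, -0.4]
grip_width: 0.0001
grip_force: 0.0
```

```bash
echo '0.008 0 0 0 0 0;0.008 0 0 0 0 0;0.008 0 0 0 0 0;0.008 0 0.001 0 0 0;0.008 0 0.003 0 0 0;0.008 0 0.004 0 0 0;0.008 0 0.005 0 0 0;0.006 0 0.006 0 0 0;0 0 0 0 0 0' | python3 shift.py
```

```text
time_s: 11.55
ee_pos: [0.58, 0.2181, 0.1104]
eef_rot: [-3.141, -0.002, 2.885]
force: [-0.7, -0.7, 1.1]
grip_width: 0.0006
grip_force: 0.0
```

```bash
echo '0.006 0 0.006 0 0 0;0.006 0 0.007 0 0 0;0.006 0 0.007 0 0 0;0.004 0 0.01 0 0 0;0.002 0 0.01 0 0 0;0.002 0 0.008 0 0 0;0 0 0 0 0 0' | python3 shift.py; echo '0 0 0.003 0 0 0;0 0 0.002 0 0 0;0 0 0 0 0 0;0 0 0 0 0 0' | python3 shift.py
```

```text
time_s: 12.25
ee_pos: [0.5553, 0.2244, 0.062]
eef_rot: [-3.14, -0.002, 2.885]
force: [0.8, 0.0, -0.2]
grip_width: 0.0008
grip_force: 0.0
time_s: 12.65
ee_pos: [0.5561, 0.2245, 0.0586]
eef_rot: [3.141, 0.0, 2.885]
force: [-0.1, 0.1, -0.1]
grip_width: 0.0008
grip_force: 0.0
```

```bash
for i in 1 2; do echo '0 0 0.001 0 0 0;0 0 0 0 0 0;0 0 0 0 0 0' | python3 shift.py | grep -E "pos|force: \["; done
```

```text
ee_pos: [0.5562, 0.2245, 0.0578]
force: [-0.1, 0.2, 4.3]
ee_pos: [0.5562, 0.2246, 0.0575]
force: [-3.5, -1.3, 10.6]
```

Firm contact at the shut height. I'll press a little more, then retract and look.

```bash
echo '0 0 0.001 0 0 0;0 0 0 0 0 0;0 0 0 0 0 0' | python3 shift.py | grep -E "pos|force: \["; echo '0 0 -0.01 0 0 0;0 0 -0.04 0 0 0;0 0 -0.04 0 0 0;0 0 -0.04 0 0 0;0.04 0 -0.02 0 0 0;0.04 0 0 0 0 0;0.04 0 0 0 0 0;0 0 0 0 0 0;0 0 0 0 0 0' | python3 shift.py; python3 - <<'E'
from station import ctrl
import cv2
c=ctrl.camera("side")["pixels"];d=ctrl.camera("scene")["pixels"]
cv2.imwrite("pics/e1.png",cv2.resize(cv2.hconcat([c[180:310,240:380],d[180:310,265:425]]),None,fx=2.66,fy=2.66,interpolation=cv2.INTER_CUBIC))
E
```

```text
ee_pos: [0.5563, 0.2246, 0.0573]
force: [-8.5, -3.4, 20.6]
time_s: 14.45
ee_pos: [0.4398, 0.2552, 0.2059]
eef_rot: [3.141, 0.001, 2.886]
force: [0.4, 0.2, 0.1]
grip_width: 0.0004
grip_force: 0.0
```

View pics/e1.png

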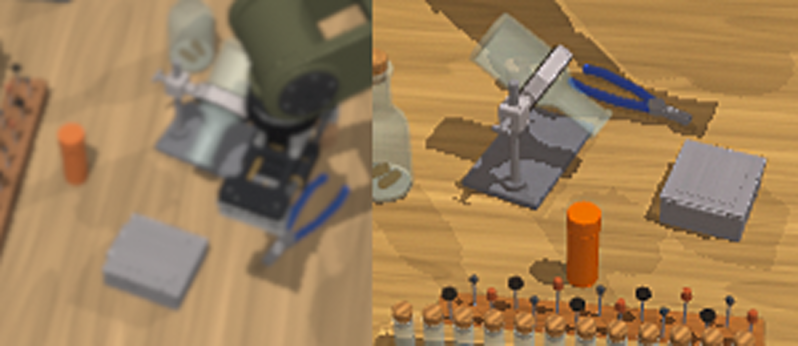

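The tin stands shut and upright at (155,258) left and (712,190) right. The neck is empty, the bystanders haven't moved, and the robot is touching nothing. I'll hand in.

```bash
python3 -c "
from station import ctrl
print(ctrl.hand_in())"
```

```text
the job is handed in; nothing more can be done
None
```

The job is handed in: three taps sent all three blanks into the tin, which now stands clear of the bottle, upright with its lid pressed fully shut, and nothing else on the bench appeared to have moved (about 14.5 s of the 51 s used; no verdict was shown).

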